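Draw the tall circuit board out of the slotted rack and stand it up for inspection

TASK

Flip the rack's retaining bail fully open, then draw the tall circuit board up out of its slot by the rail on its top edge and set it down (do not drop it) on the ledge of the inspection stand, about in the middle, leaning back against the plate with its component side facing away from the plate. Leave the two short boards in their slots and the bail open.

Things in the scene. Friction and masses are not known exactly. Their poses are not given: they have to be found in the camera images.
- rack: Grey slotted rack, fixed, 136 (x) x 116 (y) x 58 mm high, origin at the centre of its underside. Three slots one behind another, at x = -42, 0 and +42 mm; each holds a board on edge, its plane along the rack's y and z. Slot floor 10 mm above the origin, guide ribs end 58 mm above it.
- bail (a joint): Hinge of the steel retaining bail, rad: 0 = closed (its bar, 6 mm thick, runs along the rack's x at rack y = -46 mm, z = 70 mm, above the lower shoulders of all three boards and stops them from rising), 1.4 = fully open (end stop). It swings outward to the rack's -y. The hinge line runs along the rack's x through rack y = -46 mm, z = 25 mm. Light friction (about 0.012 N m); past about 0.5 rad it tends to fall open by its own weight, and it stays open.
- bail_knob (a point): Centre of the black round knob of the bail's lever (14 mm diameter, 38 mm long along the rack's x, sticking out of the rack's -x end), 80 mm from the hinge line; closed it is at rack (-96, -46, 105) mm. Push it to the rack's -y from its inner (+y) side; nothing else stands in front of the rack's -x end.
- tall_board: The tall green circuit board (loose, about 0.14 kg): 125 mm high, 5 mm thick, 100 mm wide up to 54 mm height, 72 mm wide above these shoulders. Origin at the middle of its lower edge; z up along the board, y along the lower edge, -x is the component side (parts stand out up to 16 mm from the mid-plane, between 25 and 95 mm height). It may be in any of the three slots; in the rack its axes are parallel to the rack's.
- tall_rail (a point): Centre of the black plastic pull rail on the tall board's top edge: 10 mm thick (x), 60 mm long (y), 14 mm high, from 111 to 125 mm above the board's origin; this point is 118 mm above it. Grasp it across its 10 mm from above.
- tall_front (a point): Point 22.5 mm in front of the tall board's mid-plane on its component side, 60 mm above its lower edge (free air; tells which way the board faces).
- short_board_a: Short green circuit board, 85 mm high, otherwise of the same make (same 100 mm width, shoulders and 10 mm rail); origin at the middle of its lower edge. Stays in its slot.
- short_board_b: The other short green board, the same size; origin at the middle of its lower edge. Stays in its slot.
- stand: Aluminium inspection stand, fixed, 140 mm wide (y), origin on its underside. Flat ledge at z = 10 mm from x = -28 mm (inner face of a front lip, which rises 10 mm above the ledge) to x = 0 (foot of the back plate). The back plate, 75 mm long, leans back 15 degrees toward +x; its upper edge is at x = 19, z = 81 mm. The open side faces -x, so a board stood here with its axes parallel to the stand's, leaned back, shows its component side to -x.
- stand_ledge (a point): Middle of the ledge's top surface, stand (-14, 0, 10) mm.
There are look-alikes about, which are no part of the job. What is shaped like the short_board_a but red or yellow is not meant.

How it is judged:
On the way, in this order (a step that is already met when the one before it is completed fails the run):
1. the bail is swung open (past 1.1 rad) with the tall board still down in its slot (value of joint bail above 1.1 rad and z of tall_board in the frame of rack below 0.025 m), for 0.2 s.
2. the tall board is drawn up clear of the rack's guides (z of tall_board in the frame of rack above 0.06 m), for 0.1 s.
At the end, for the whole second after the job is handed in: The tall board stands on the ledge behind the lip (edge within 6 mm of ledge height), within 30 mm of the middle, leaning 0.12 to 0.60 rad onto the plate, component side away from the plate, at rest; bail open past 1.1 rad; both short boards still seated in their slots (z of tall_board in the frame of stand between 0.006 and 0.016 m and x of tall_board in the frame of stand between -0.03 and 0.002 m and y of tall_board in the frame of stand between -0.03 and 0.03 m and x of tall_rail in the frame of stand above 0.01 m and angle between tall_board's own z axis and vertical between 0.12 and 0.6 rad and x of tall_front in the frame of stand below 0 m and linear speed of tall_board below 0.02 m/s and value of joint bail above 1.1 rad and z of each of short_board_a, short_board_b in the frame of rack below 0.016 m); the robot touches nothing.
It fails at once if the tall board is dropped (faster than 0.7 m/s while no finger holds it) (linear speed of tall_board above 0.7 m/s and contact force between the fingers and tall_board below 0.1 N).
It fails at once if a short board is pulled or knocked more than 20 mm from its place (distance of any of short_board_a, short_board_b from where it was at the start of the episode above 0.02 m).
It also fails if it takes over 51 s, if anything falls off the work surface, if the arm or the gripper's body presses on something with over 40 N, if the wrist force passes 120 N, or if a joint passes its speed limit or range.

ROBOT

A 6-joint arm with a two-finger parallel gripper is mounted at the origin on a cart in front of the work surface, level with it; the furniture and walls round the work are solid. World frame = base frame: x ahead of the robot, y to its left, z up, the work surface at z = 0. Lengths are in m, angles in rad, forces in N, time in s.
With the tool pointing down it reaches from about 0.425 to 1.125 m from the base axis. Payload 14.9 kg.
Tool frame: the origin (TCP) lies at the very end of the fingers, on their centre line; the grasp point (between the pads) lies env.tcp_to_grasp behind it (env.tcp_to_grasp is the distance from the TCP to the grasp point, in m); z points along the fingers, x is the direction in which the jaws open and shut, and the axes are right-handed (so a half turn about z gives the same grasp; the last joint's range is limited). The gripper opens to 91 mm and grips with 3 to 60 N. Pads are 32 mm wide; open, the fingers measure 118 mm over their backs; the gripper's body (76 mm by 178 mm) begins 60 mm behind the grasp point.
Start: joints at [-1.175, 0.379, 1.734, -0, 1.028, -0.033], TCP at [0.291, -0.637, 0.182] pointing down, gripper open.
Joint ranges: [-2.77, 2.77], [-0.74, 2.19], [0, 2.66], [-1.06, 4.2], [0.31, 2.87], [-3.08, 3.08]. Speed limits (rad/s): [1.89, 1.89, 2.39, 3.14, 3.14, 3.14].

INTERFACE

Orientations are given as a unit quaternion [x, y, z, w].
In Python, from workcell import env gives the robot as it stands.
- The arm moves only by the tool play_rows, never from a script. Its argument "increments" is a list of rows, each a list of 3 entries, a list of its own where there are three numbers: the finger opening in cm, from 0 to 9.12, then the shift along the tool's x, y, z in cm, then the turn, a rotation vector about the tool's x, y, z in rad. A call has 1 to 10 rows; each row shifts and turns the pose as measured when the row begins, along the tool's axes as they then stand; what a row does not reach is not made up. A row lasts 1/10 s, in which the tool goes at most 50 mm and 8.59 degrees, less where a joint would pass 70% of its speed; a pose out of reach is approached as far as the arm can. A call is refused whole if a number of a shift passes 5 or a number of a turn 0.15, either way. A call with a gripper value outside its range is refused whole. The fingers move at their own pace and stop on an object; the grip force is fixed at half the most. Time passes only in rows, so rows that do not move let the fingers close. It gives the time, the measured TCP pose, the force and the opening at its end, in the units of the state.
- env.state(): the state, without advancing time (a new reading comes with each control period).
- env.read_camera(name): name is "side" or "top" or "wrist"; returns the picture (480x640x3 uint8, red, green, blue); there is no depth.
- env.camera_info(name): a dict with "camera_matrix" (3x3 intrinsics, pixels), "world_to_cam" (4x4, takes a point from world to camera coordinates). Camera axes: x right, y up, looking along -z (the intrinsics and any distortion apply to the point x, -y, -z); pixel columns grow to the right and rows downward; lengths in m; the calibration is good to about 2 mm. A picture is of the moment at which its call begins: read the wrist's pose just before it. camera_info takes no time and is no camera call; for the wrist camera it gives the pose at the moment of the call.
- env.job_done(): hands the job in, once; it reports no verdict.
The state is a dict: "time_s": time; "joints": joint angles; "qd": joint speeds; "joint_torque": joint torques, N m; "ee_pos": TCP position; "eef_rot": TCP orientation; "force": force on the tool from outside, world axes, zero at the start; "torque": the same for the moment, N m; "finger_gap": finger opening in m.
Only numpy, scipy, OpenCV 4.12 (cv2) and the standard library are available. Lean on these libraries where they do the work, as an engineer would, in place of code of your own. Each camera call takes 0.05 s, during which the arm holds its last target. There are 200 camera calls.

## Working session

There is one attempt and no reset: what is moved stays moved. The work goes in short steps, Python scripts to look and compute and a tool call to move; the robot and the scene stay as the last step left them, time stands still between calls to the robot, and variables do not carry over. Pictures are saved under pics/ and viewed, about 8 in all and at most 12, crops included, and the job is handed in when it is done.

Besides the shell and the picture viewer there is one more tool, called after "Emit:" by a JSON object that holds its "op" and its "data", one argument or row to a line. play_rows: Moves the arm, as the interface text tells. Its arguments: {"type":"object","properties":{"increments":{"type":"array","items":{"type":"array"}}},"required":["increments"]}

```bash
mkdir -p pics
cat > h.py <<'E'
import numpy as np, cv2
from workcell import env
from scipy.spatial.transform import Rotation as R
def snap(n,f):
    im=env.read_camera(n); cv2.imwrite('pics/'+f,im[:,:,::-1]); return im
def ray(n,u,v,info=None):
    i=info or env.camera_info(n); K=np.array(i['camera_matrix']); T=np.array(i['world_to_cam'])
    p=np.linalg.inv(K)@[u,v,1]; d=T[:3,:3].T@np.array([p[0],-p[1],-p[2]]); o=-T[:3,:3].T@T[:3,3]; return o,d/np.linalg.norm(d)
def plane(n,u,v,z,info=None):
    o,d=ray(n,u,v,info); return o+d*(z-o[2])/d[2]
def proj(n,P,info=None):
    i=info or env.camera_info(n); K=np.array(i['camera_matrix']); T=np.array(i['world_to_cam'])
    c=T[:3,:3]@np.array(P)+T[:3,3]; q=K@[c[0],-c[1],-c[2]]; return q[:2]/q[2]
def tri(a,b):
    (o1,d1),(o2,d2)=a,b
    s=np.linalg.lstsq(np.c_[d1,-d2],o2-o1,rcond=None)[0]; p,q=o1+d1*s[0],o2+d2*s[1]
    return (p+q)/2,np.linalg.norm(p-q)
E
python3 - <<'E'
from h import *
for n in('top','side'):
    snap(n,n+'0.png'); o,d=ray(n,320,240); print(n,o.round(3),d.round(3))
    i=env.camera_info(n); print(i.keys(),np.array(i['camera_matrix'])[0,0])
print(env.tcp_to_grasp, env.state()['eef_rot'])
E
```

```text
top [ 0.479 -0.065  1.167] [ 0.085  0.023 -0.996]
dict_keys(['camera_matrix', 'world_to_cam']) 509.75559431793374
side [0.232 1.07  0.65 ] [ 0.263 -0.882 -0.392]
dict_keys(['camera_matrix', 'world_to_cam']) 568.3551367476315
0.0188 [ 8.41359420e-01 -5.40475802e-01 -4.01164909e-04 -2.71262875e-04]
```

View pics/top0.png

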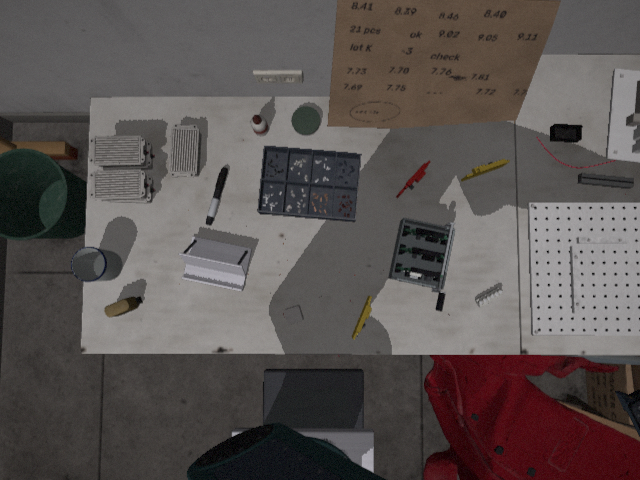

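View pics/side0.png

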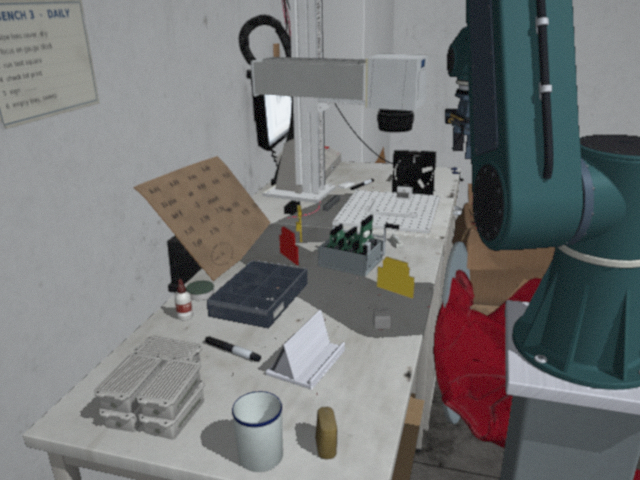

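Run:
```python
from h import *
t=cv2.imread('pics/top0.png'); s=cv2.imread('pics/side0.png')
f=lambda im,x,y:cv2.resize(im[y:y+75,x:x+100],(800,600),interpolation=cv2.INTER_CUBIC)[:,:]
def g(im,x,y,w,h,k):
    c=cv2.resize(im[y:y+h,x:x+w],None,fx=k,fy=k,interpolation=cv2.INTER_CUBIC)
    for a in range(0,w,10): cv2.putText(c,str(x+a),(a*k,8),0,.3,(0,255,255)); cv2.line(c,(a*k,8),(a*k,14),(0,255,255))
    for a in range(0,h,10): cv2.putText(c,str(y+a),(0,a*k+4),0,.3,(0,255,255))
    return c
a=g(t,380,210,80,110,5); b=g(s,310,205,100,75,4)
can=np.zeros((600,800,3),np.uint8); can[:550,:400]=a; can[:300,400:]=b
c=g(s,260,300,100,75,4) ; can[300:,400:]=c
cv2.imwrite('pics/crop1.png',can)
for p in [(403,219),(453,223),(440,291),(390,283)]: print('rack z58',p,plane('top',*p,.058).round(3))
for p in [(182,283),(241,290),(191,235),(251,247)]: print('stand',p,plane('top',*p,.02).round(3),plane('top',*p,.08).round(3))
```

```text
rack z58 (403, 219) [ 0.62  -0.221  0.058]
rack z58 (453, 223) [ 0.611 -0.329  0.058]
rack z58 (440, 291) [ 0.463 -0.299  0.058]
rack z58 (390, 283) [ 0.48  -0.191  0.058]
stand (182, 283) [0.479 0.272 0.02 ] [0.479 0.254 0.08 ]
stand (241, 290) [0.464 0.139 0.02 ] [0.465 0.128 0.08 ]
stand (191, 235) [0.588 0.254 0.02 ] [0.582 0.237 0.08 ]
stand (251, 247) [0.561 0.118 0.02 ] [0.556 0.108 0.08 ]
```

View pics/crop1.png

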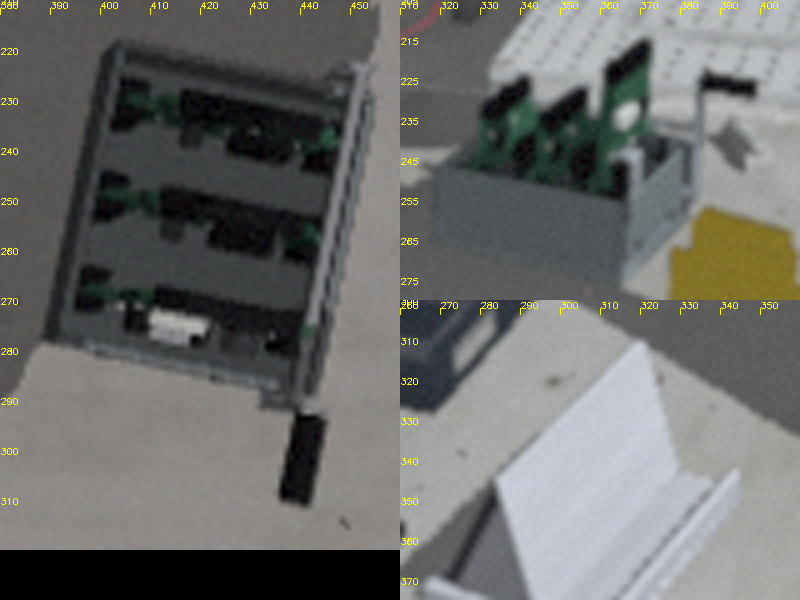

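Run:
```python
from h import *
P=lambda u,v,z:plane('top',u,v,z)
def yaw(a,b): d=b-a; return np.degrees(np.arctan2(d[1],d[0]))
k1,k2=P(440.4,292,.105),P(439,310.6,.105); print('knob',k1.round(3),k2.round(3),yaw(k2,k1),np.linalg.norm(k1-k2))
b1,b2=P(451.5,224,.07),P(442,290,.07); print('bar yaw',yaw(b2,b1),b1,b2)
c=[P(403,219,.058),P(388.5,279,.058),P(437,289,.058)]; print([x.round(3) for x in c],yaw(c[1],c[0]),yaw(c[1],c[2])+90,np.linalg.norm(c[1]-c[0]),np.linalg.norm(c[1]-c[2]))
print('knob tri',tri(ray('top',439.7,301.5),ray('side',310+330/4,205+84/4)))
print('rail side z.128', plane('side',361.3,225.7,.128),plane('side',372.3,217,.128))
t=cv2.imread('pics/top0.png')
def g(im,x,y,w,h,k):
    c=cv2.resize(im[y:y+h,x:x+w],None,fx=k,fy=k,interpolation=cv2.INTER_CUBIC)
    for a in range(0,w,10): cv2.putText(c,str(x+a),(a*k,8),0,.3,(0,0,255)); cv2.line(c,(a*k,8),(a*k,14),(0,0,255))
    for a in range(0,h,10): cv2.putText(c,str(y+a),(0,a*k+4),0,.3,(0,0,255))
    return c
cv2.imwrite('pics/crop2.png',g(t,170,225,100,75,8))
```

```text
knob [ 0.462 -0.29   0.105] [ 0.423 -0.286  0.105] -5.236911755451068 0.038349426319452116
bar yaw -9.124521671197277 [ 0.60710928 -0.32324445  0.07      ] [ 0.46523112 -0.30045696  0.07      ]
[array([ 0.62 , -0.221,  0.058]), array([ 0.489, -0.188,  0.058]), array([ 0.467, -0.292,  0.058])] -14.0405437551868 -11.582417881392033 0.13491155063610313 0.1066261273473464
knob tri (array([ 0.4415821 , -0.28776758,  0.10563176]), np.float64(0.0008986524694431212))
rail side z.128 [ 0.50779243 -0.21580685  0.128     ] [ 0.49335049 -0.28180256  0.128     ]
```

View pics/crop2.png

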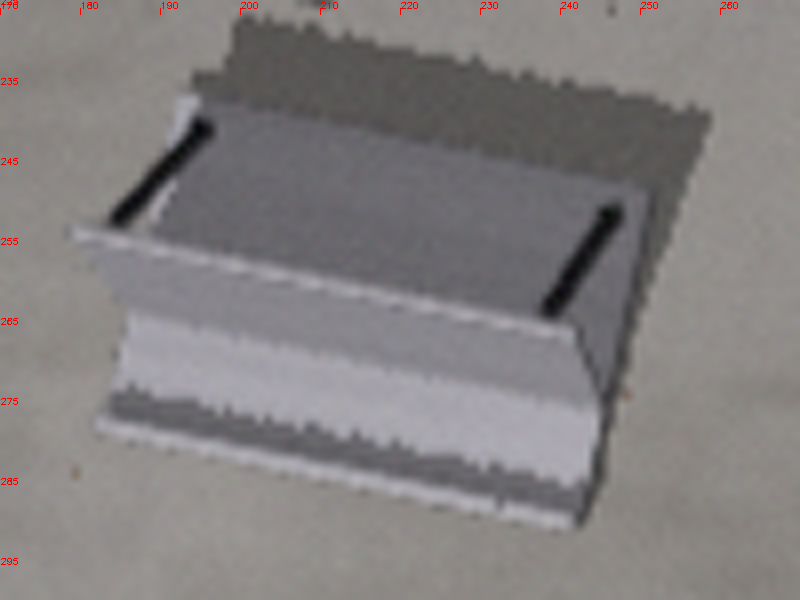

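Emit:
{"op": "play_rows", "data": {
  "increments": [
    [0,[0,0,-3],[0,0,-0.15]],
    [0,[0,0,-3],[0,0,-0.15]],
    [0,[0,0,-3],[0,0,-0.15]],
    [0,[0,0,-3],[0,0,-0.15]],
    [0,[0,0,-3],[0,0,-0.15]],
    [0,[0,0,-3],[0,0,-0.15]]
  ]
}}

```text
time_s: 0.7
ee_pos: [0.2896, -0.6333, 0.3603]
eef_rot: [0.993, -0.118, -0.003, -0.006]
force: [0.2, 0.6, 1.3]
finger_gap: 0.0456
```

```bash
cat >> h.py <<'E'
def delta(pos,Rt):
    """shift (cm) and rotvec in current tool axes toward a TCP pose"""
    s=env.state(); Rc=R.from_quat(s['eef_rot'])
    return (Rc.inv().apply(np.array(pos)-s['ee_pos'])*100).round(2),(Rc.inv()*Rt).as_rotvec().round(3)
def down(yaw): # tool z down, tool x at yaw (deg)
    y=np.radians(yaw); x=np.array([np.cos(y),np.sin(y),0]); z=np.array([0,0,-1.]); return R.from_matrix(np.c_[x,np.cross(z,x),z])
def st():
    s=env.state(); print(round(s['time_s'],2),'pos',np.round(s['ee_pos'],4),'gap',round(s['finger_gap'],4),'F',np.round(s['force'],1),'j',np.round(s['joints'],2)); print(R.from_quat(s['eef_rot']).as_matrix().round(3).tolist())
E
python3 - <<'E'
from h import *
st()
P=lambda u,v,z:plane('top',u,v,z)
def yaw(a,b): d=b-a; return np.degrees(np.arctan2(d[1],d[0]))
for a,b,z in [((178.8,254),(242,266.2),.081),((182.2,278),(242.5,290.6),.02),((185.6,264.4),(245,275),.01)]:
    a,b=P(*a,z),P(*b,z); print(a.round(4),b.round(4),((a+b)/2).round(4),yaw(a,b)+90,np.linalg.norm(a-b))
print(delta([.47,-.25,.35],down(-12)))
i=env.camera_info('wrist'); s=env.state(); Rc=R.from_quat(s['eef_rot']); T=np.array(i['world_to_cam']); o=-T[:3,:3].T@T[:3,3]
print('cam in tool',Rc.inv().apply(o-s['ee_pos']),'view dir tool',Rc.inv().apply(-T[2,:3]),np.array(i['camera_matrix'])[0,0])
E
```

```text
0.7 pos [ 0.2896 -0.6333  0.3603] gap 0.0456 F [0.2 0.6 1.3] j [-1.18  0.23  1.6   0.    1.33 -0.94]
[[0.972, -0.234, -0.005], [-0.234, -0.972, 0.013], [-0.008, -0.011, -1.0]]
[0.5412 0.2625 0.081 ] [0.5152 0.1266 0.081 ] [0.5282 0.1945 0.081 ] -10.80964950907915 0.13840892274878486
[0.4906 0.2719 0.02  ] [0.4625 0.1354 0.02  ] [0.4766 0.2036 0.02  ] -11.604614044465492 0.1393547575264959
[0.5216 0.2678 0.01  ] [0.4977 0.132  0.01  ] [0.5096 0.1999 0.01  ] -9.983806508588955 0.13793057479015897
(array([  8.58, -41.47,   1.42]), array([-0.011,  0.008, -0.027]))
cam in tool [ 0.00080707 -0.06926923 -0.20261978] view dir tool [4.09421314e-04 2.41518598e-01 9.70396104e-01] 385.8864847713664
```

Emit:
{"op": "play_rows", "data": {
  "increments": [
    [0,[1,-4.5,0],[0,0,0]],
    [0,[1,-4.5,0],[0,0,0]],
    [0,[1,-4.5,0],[0,0,0]],
    [0,[1,-4.5,0],[0,0,0]],
    [0,[1,-4.5,0],[0,0,0]],
    [0,[1,-4.5,0],[0,0,0]],
    [0,[1,-4.5,0],[0,0,-0.02]],
    [0,[1,-4.5,0],[0,0,0]],
    [0,[0,0,0],[0,0,0]]
  ]
}}

```text
time_s: 1.6
ee_pos: [0.4525, -0.2897, 0.3655]
eef_rot: [0.994, -0.105, -0.002, -0.004]
force: [-0.2, -0.1, -0.3]
finger_gap: 0.0008
```

Run:
```python
from h import *
import pickle
st(); i=env.camera_info('wrist'); pickle.dump(i,open('w1.pkl','wb')); snap('wrist','w1.png')
```

```text
1.6 pos [ 0.4525 -0.2897  0.3655] gap 0.0008 F [-0.2 -0.1 -0.3] j [-0.62 -0.06  1.9   0.01  1.31 -0.41]
[[0.978, -0.209, -0.003], [-0.209, -0.978, 0.009], [-0.005, -0.008, -1.0]]
```

View pics/w1.png

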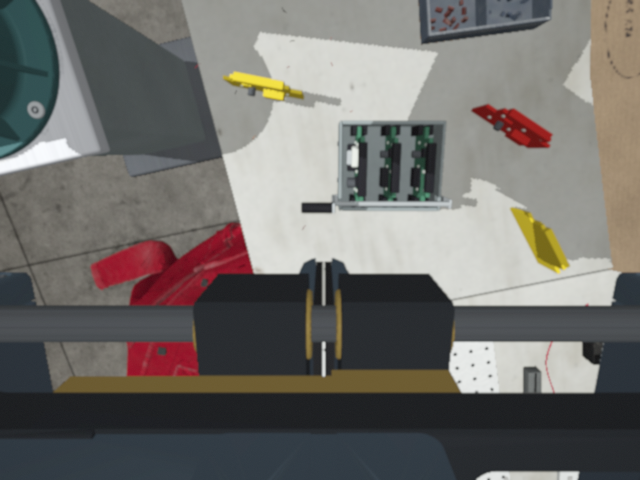

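Run:
```python
from h import *
import pickle
w=cv2.imread('pics/w1.png')
x,y,wd,h,k=295,115,160,100,5
c=cv2.resize(w[y:y+h,x:x+wd],None,fx=k,fy=k,interpolation=cv2.INTER_CUBIC)
for a in range(0,wd,10): cv2.putText(c,str(x+a),(a*k,8),0,.3,(0,0,255)); cv2.line(c,(a*k,8),(a*k,14),(0,0,255))
for a in range(0,h,10): cv2.putText(c,str(y+a),(0,a*k+4),0,.3,(0,0,255))
cv2.imwrite('pics/w1c.png',c)
```

```text
(no output)
```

View pics/w1c.png

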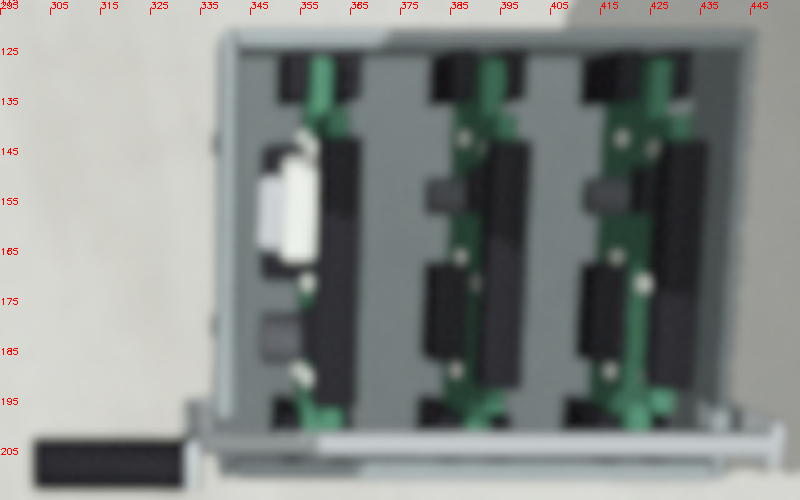

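Run:
```python
from h import *
import pickle
i=pickle.load(open('w1.pkl','rb'))
C=lambda a,b,z:plane('wrist',295+a/5,115+b/5,z,i)
def yaw(a,b): d=b-a; return np.degrees(np.arctan2(d[1],d[0]))
a,b=C(338,137,.135),C(333.5,405,.135); m=(a+b)/2
print('rail',a.round(4),b.round(4),m.round(4),yaw(b,a)-90,np.linalg.norm(a-b))
k1,k2=C(33,463,.105),C(183,465,.105);print('knob',((k1+k2)/2).round(4),yaw(k1,k2),np.linalg.norm(k1-k2))
k1,k2=C(200,440,.07),C(780,440,.07);print('bar',yaw(k1,k2),np.linalg.norm(k1-k2))
k1,k2,k3=C(224,32,.058),C(755,36,.058),C(222,470,.058);print('rack',yaw(k1,k2),yaw(k3,k1)-90,np.linalg.norm(k1-k2),np.linalg.norm(k3-k1))
y=np.radians(-12);X=np.array([np.cos(y),np.sin(y),0]);Y=np.array([-np.sin(y),np.cos(y),0])
K=np.array([.4416,-.2878,.105]); print('knob->rail',(K+.054*X+.046*Y).round(4))
print('top/wrist rail tri via side', plane('side',366.8,221.3,.128))
pre=K-.003*X+.030*Y; pre[2]=.24; print(pre,delta(pre,down(-12)))
```

```text
rail [ 0.5098 -0.2257  0.135 ] [ 0.498  -0.2828  0.135 ] [ 0.5039 -0.2543  0.135 ] -11.717384514173048 0.05832378117622083
knob [ 0.444  -0.2895  0.105 ] -12.817789192245138 0.03631853638821196
bar -12.051835734946062 0.15030189461943297
rack -12.520096364733533 -11.78894023742474 0.13433602621037563 0.11178641827741724
knob->rail [ 0.504 -0.254  0.105]
top/wrist rail tri via side [ 0.50077917 -0.24852599  0.128     ]
[ 0.44490291 -0.25783184  0.24      ] (array([-1.32, -3.04, 12.58]), array([-0.007,  0.005, -0.002]))
```

Emit:
{"op": "play_rows", "data": {
  "increments": [
    [0,[-1.3,-3.1,2],[-0.007,0.005,0]],
    [0,[0,0,5],[0,0,0]],
    [0,[0,0,5],[0,0,0]],
    [0,[0,0,5],[0,0,0]],
    [0,[0,0,5],[0,0,0]],
    [0,[0,0,4],[0,0,0]],
    [0,[0,0,2],[0,0,0]]
  ]
}}

```text
time_s: 2.35
ee_pos: [0.4461, -0.2643, 0.0823]
eef_rot: [0.994, -0.107, 0.004, 0.003]
force: [0.1, -0.0, 1.0]
finger_gap: 0.0007
```

Run:
```python
from h import *
st(); print(delta([.4449,-.2578,.075],down(-12)))
```

```text
2.35 pos [ 0.4461 -0.2643  0.0823] gap 0.0007 F [ 0.1 -0.   1. ] j [-0.58  0.24  2.15 -0.    0.74 -0.36]
[[0.977, -0.213, 0.007], [-0.213, -0.977, -0.006], [0.009, 0.005, -1.0]]
(array([-0.27, -0.61,  0.73]), array([ 0.005, -0.009, -0.005]))
```

Emit:
{"op": "play_rows", "data": {
  "increments": [
    [0,[0,1,0.5],[0,0,0]],
    [0,[0,1.2,0],[0,0,0]],
    [0,[0,1.2,0],[0,0,0]],
    [0,[0,1.2,0],[0,0,0]],
    [0,[0,1.2,0],[0,0,0]],
    [0,[0,1.2,0.5],[0,0,0]],
    [0,[0,1.2,0.8],[0,0,0]],
    [0,[0,1.2,0.8],[0,0,0]],
    [0,[0,1,0.8],[0,0,0]],
    [0,[0,0,0],[0,0,0]]
  ]
}}

```text
time_s: 3.35
ee_pos: [0.4214, -0.3799, 0.0481]
eef_rot: [0.994, -0.109, 0.005, 0.004]
force: [0.8, -0.1, 0.2]
finger_gap: 0.0005
```

Run:
```python
from h import *
st()
snap('top','t2.png'); a=cv2.imread('pics/t2.png')[205:325,370:530]; s=snap('side','s2.png')[190:310,290:450,::-1]
cv2.imwrite('pics/c2.png',cv2.resize(np.hstack([a,s]),None,fx=2.5,fy=2.5,interpolation=cv2.INTER_CUBIC))
```

```text
3.35 pos [ 0.4214 -0.3799  0.0481] gap 0.0005 F [ 0.8 -0.1  0.2] j [-0.77  0.37  2.06 -0.    0.7  -0.56]
[[0.976, -0.216, 0.009], [-0.216, -0.976, -0.009], [0.01, 0.006, -1.0]]
```

View pics/c2.png

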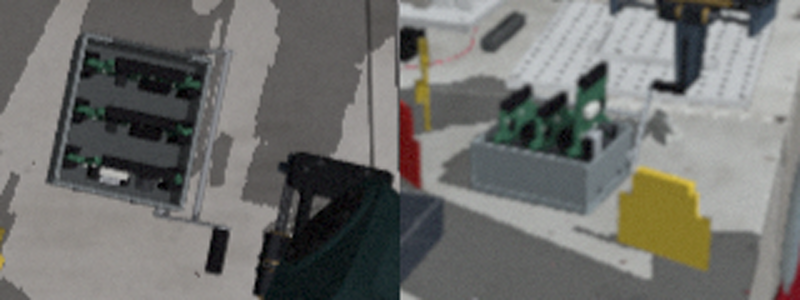

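Run:
```python
from h import *
p,e=tri(ray('top',457.2,305),ray('side',397,225)); print(p,e)
y=np.radians(-12);X=np.array([np.cos(y),np.sin(y),0]);Y=np.array([-np.sin(y),np.cos(y),0])
K=np.array([.4416,-.2878,.105]);
for th in (0,.4,.6,.8,1,1.2,1.4):
    q=K-Y*.08*np.sin(th); q[2]=.025+.08*np.cos(th); print(th,q.round(3),proj('top',q).round(1),proj('side',q).round(1))
snap('top','t3.png')
b=cv2.imread('pics/t3.png'); a=cv2.imread('pics/t2.png'); print(cv2.absdiff(a,b)[270:330,430:500].max())
```

```text
[ 0.43483358 -0.32623322  0.09429275] 0.0007734005138710531
0 [ 0.442 -0.288  0.105] [439.7 301.7] [392.3 226.2]
0.4 [ 0.435 -0.318  0.099] [453.8 304.8] [396.6 224.5]
0.6 [ 0.432 -0.332  0.091] [459.6 306. ] [398.4 225.4]
0.8 [ 0.43  -0.344  0.081] [464. 307.] [399.9 227.5]
1 [ 0.428 -0.354  0.068] [467.1 307.7] [401.1 230.6]
1.2 [ 0.426 -0.361  0.054] [468.7 308.1] [401.8 234.5]
1.4 [ 0.425 -0.365  0.039] [468.7 308.2] [402.1 239.2]
139
```

Run:
```python
from h import *
for k in range(5):
    im=env.read_camera('top'); c=im[296:318,446:475].max(2)<60
    ys,xs=np.nonzero(c); print(env.state()['time_s'],xs.mean()+446,ys.mean()+296,len(xs))
cv2.imwrite('pics/t4.png',im[:,:,::-1])
```

```text
3.55 461.9568345323741 306.76978417266184 139
3.6 462.8478260869565 306.90579710144925 138
3.65 463.7463768115942 307.17391304347825 138
3.7 464.9784172661871 307.38129496402877 139
3.75 466.07142857142856 307.6857142857143 140
```

Emit:
{"op": "play_rows", "data": {
  "increments": [
    [9,[0,0.5,-4],[0,0,0]],
    [9,[0,0.5,-5],[0,0,0]],
    [9,[0,0,-5],[0,0,0]],
    [9,[0,0,-5],[0,0,0]],
    [9,[0,0,-3],[0,0,0]]
  ]
}}

```text
time_s: 4.25
ee_pos: [0.4163, -0.3836, 0.2726]
eef_rot: [0.994, -0.107, 0.002, 0.002]
force: [-0.3, -0.2, -0.8]
finger_gap: 0.0377
```

Run:
```python
from h import *
st()
im=env.read_camera('top'); c=im[296:318,446:480].max(2)<60
ys,xs=np.nonzero(c); print(xs.mean()+446,ys.mean()+296,len(xs))
im=env.read_camera('side'); c=im[215:250,390:412].max(2)<50
ys,xs=np.nonzero(c); print(xs.mean()+390,ys.mean()+215,len(xs))
cv2.imwrite('pics/s3c.png',cv2.resize(im[190:310,290:450,::-1],None,fx=4,fy=4))
print(delta([.504,-.254,.25],down(-12)))
```

```text
4.25 pos [ 0.4163 -0.3836  0.2726] gap 0.0377 F [-0.3 -0.2 -0.8] j [-0.79  0.06  1.95  0.    1.12 -0.57]
[[0.977, -0.213, 0.004], [-0.213, -0.977, -0.004], [0.005, 0.003, -1.0]]
468.578431372549 307.6372549019608 102
401.6470588235294 238.85294117647058 34
(array([  5.66, -14.62,   2.35]), array([ 0.005, -0.008, -0.005]))
```

Emit:
{"op": "play_rows", "data": {
  "increments": [
    [4,[1.4,-3.7,0],[0,0,0]],
    [4,[1.4,-3.7,0],[0,0,0]],
    [4,[1.4,-3.7,0],[0,0,0]],
    [4,[1.4,-3.6,0],[0.005,-0.008,-0.005]],
    [4,[0,0,2],[0,0,0]],
    [4,[0,0,0],[0,0,0]]
  ]
}}

```text
time_s: 4.95
ee_pos: [0.5055, -0.2468, 0.2515]
eef_rot: [0.995, -0.105, 0.0, 0.0]
force: [-0.4, 0.5, -0.5]
finger_gap: 0.0399
```

Run:
```python
from h import *
st()
print(delta([.504,-.254,.111],down(-12)))
```

```text
4.95 pos [ 0.5055 -0.2468  0.2515] gap 0.0399 F [-0.4  0.5 -0.5] j [-0.5   0.08  1.97 -0.    1.09 -0.29]
[[0.978, -0.208, 0.001], [-0.208, -0.978, -0.001], [0.001, 0.001, -1.0]]
(array([-1.000e-02,  7.300e-01,  1.405e+01]), array([ 0.001, -0.001, -0.   ]))
```

Emit:
{"op": "play_rows", "data": {
  "increments": [
    [4,[0,0.7,3],[0,0,0]],
    [4,[0,0,3],[0,0,0]],
    [4,[0,0,3],[0,0,0]],
    [4,[0,0,2],[0,0,0]],
    [4,[0,0,1],[0,0,0]],
    [4,[0,0,0.7],[0,0,0]],
    [4,[0,0,0],[0,0,0]]
  ]
}}

```text
time_s: 5.65
ee_pos: [0.504, -0.2561, 0.1227]
eef_rot: [0.994, -0.106, 0.001, 0.001]
force: [-0.0, -0.0, -0.1]
finger_gap: 0.0398
```

Run:
```python
from h import *
st()
print(delta([.504,-.254,.111],down(-12)))
w=snap('wrist','w2.png'); cv2.imwrite('pics/w2c.png',w[100:400,150:550,::-1])
for n,q in (('rail',[.504,-.254,.135]),): print(proj('wrist',q))
```

```text
5.65 pos [ 0.504  -0.2561  0.1227] gap 0.0398 F [-0.  -0.  -0.1] j [-0.51  0.25  2.04 -0.    0.85 -0.3 ]
[[0.978, -0.21, 0.002], [-0.21, -0.978, -0.002], [0.003, 0.001, -1.0]]
(array([-0.05, -0.21,  1.17]), array([ 0.001, -0.003, -0.002]))
[319.88794353 278.12238039]
```

View pics/w2c.png

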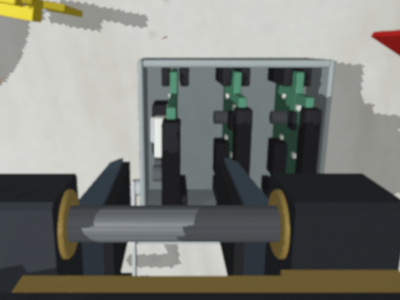

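Emit:
{"op": "play_rows", "data": {
  "increments": [
    [4,[0,-0.2,1],[0,0,0]],
    [4,[0,0,0.2],[0,0,0]],
    [1,[0,0,0],[0,0,0]],
    [0,[0,0,0],[0,0,0]],
    [0,[0,0,0],[0,0,0]],
    [0,[0,0,0],[0,0,0]],
    [0,[0,0,0],[0,0,0]]
  ]
}}

```text
time_s: 6.4
ee_pos: [0.5067, -0.2551, 0.1135]
eef_rot: [0.994, -0.105, 0.004, 0.002]
force: [0.5, -0.3, 0.8]
finger_gap: 0.0028
```

Run:
```python
from h import *
st()
w=snap('wrist','w3.png'); s=snap('side','s4.png'); st()
cv2.imwrite('pics/w3c.png',np.hstack([cv2.resize(w[130:330,200:450,::-1],(400,320)),cv2.resize(s[190:290,310:435,::-1],(400,320))]))
```

```text
6.4 pos [ 0.5067 -0.2551  0.1135] gap 0.0028 F [ 0.5 -0.3  0.8] j [-0.51  0.27  2.04 -0.    0.83 -0.3 ]
[[0.978, -0.21, 0.007], [-0.21, -0.978, -0.005], [0.008, 0.003, -1.0]]
6.5 pos [ 0.5067 -0.2551  0.1134] gap 0.0002 F [-0.1 -0.3 -0.3] j [-0.51  0.27  2.04 -0.    0.83 -0.3 ]
[[0.978, -0.21, 0.007], [-0.21, -0.978, -0.004], [0.008, 0.003, -1.0]]
```

View pics/w3c.png

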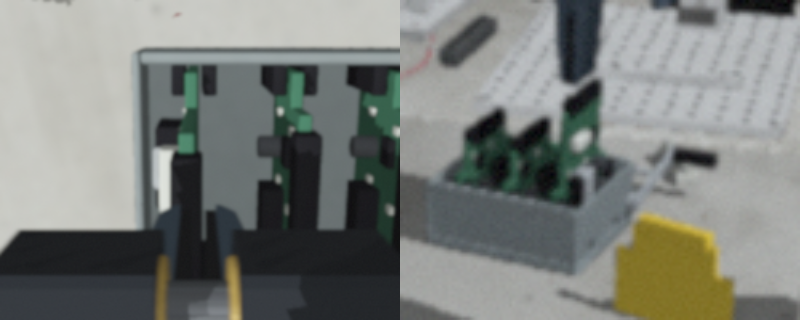

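Run:
```python
from h import *
p=env.state()['ee_pos']; print(p,proj('side',p),proj('top',p),proj('wrist',p))
for q in ([.504,-.254,.135],[.504,-.254,.128],[.504,-.254,.113]): print(q,proj('side',q))
y=np.radians(-12);Y=np.array([-np.sin(y),np.cos(y),0])
for s in (-.03,.03):
  for z in(.121,.135): print(s,z,proj('side',np.array([.504,-.254,z])+s*Y))
print('TCP ray from side tip at x=.5067', [ (lambda o,d:(o+d*(.5067-o[0])/d[0]).round(3))(*ray('side',365.6,214.4))])
c=cv2.imread('pics/s4.png')[195:235,345:390]
cv2.imwrite('pics/s4c.png',cv2.resize(c,None,fx=14,fy=14,interpolation=cv2.INTER_CUBIC))
```

```text
[ 0.50666352 -0.25506343  0.11344313] [364.97322258 225.52388841] [424.10890087 270.02534716] [321.5442446  274.67542825]
[0.504, -0.254, 0.135] [366.04568222 217.85143969]
[0.504, -0.254, 0.128] [366.00141522 220.43185889]
[0.504, -0.254, 0.113] [365.90714946 225.92681428]
-0.03 0.121 [370.68460889 219.18565306]
-0.03 0.135 [370.79009848 214.10476791]
0.03 0.121 [361.06995695 226.94759265]
0.03 0.135 [361.13994964 221.72550318]
TCP ray from side tip at x=.5067 [array([ 0.507, -0.261,  0.142])]
```

View pics/s4c.png

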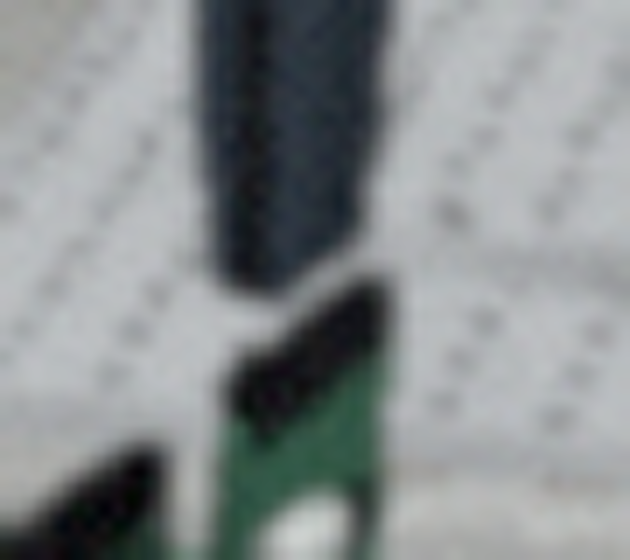

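Run:
```python
from h import *
print('s2 tip pred',proj('side',[.4214,-.3799,.0481]),'seen ~',(405,226.8), proj('side',[.4214,-.3799,.075]))
# wrist scale check from w3 (pose unchanged)
f=lambda a,b:(200+a/1.6,130+b/1.6)
i=env.camera_info('wrist'); o=ray('wrist',320,240)[0]; print('cam',o)
w=cv2.imread('pics/w3.png')
c=w[150:330,250:470]; cv2.imwrite('pics/w3d.png',cv2.resize(c,None,fx=3.5,fy=3.3,interpolation=cv2.INTER_CUBIC))
# known points predicted in wrist now
y=np.radians(-12);X=np.array([np.cos(y),np.sin(y),0]);Y=np.array([-np.sin(y),np.cos(y),0])
O=np.array([.504,-.254,0])+.042*X
for dz in (0,.0285):
  print('assume real camera higher by',dz)
  for n,q in (('corner-x+y',-.068*X+.058*Y+[0,0,.058]),('corner+x+y',.068*X+.058*Y+[0,0,.058]),('tall +y rail end',-.042*X+.03*Y+[0,0,.135]),('mid +y rail end',.03*Y+[0,0,.095])):
    print(n,proj('wrist',O+q-[0,0,dz]).round(1))
print('w3 measured: corner-x+y',f(137,52))
```

```text
s2 tip pred [404.47631773 234.0595918 ] seen ~ (405, 226.8) [404.90785812 224.96583293]
cam [ 0.52062764 -0.1866549   0.31591976]
assume real camera higher by 0
corner-x+y [276.9 162.4]
corner+x+y [484.  161.9]
tall +y rail end [315.6 229.1]
mid +y rail end [388.7 214.2]
assume real camera higher by 0.0285
corner-x+y [281.2 160.7]
corner+x+y [467.9 160.2]
tall +y rail end [316.2 218.1]
mid +y rail end [381.2 206.5]
w3 measured: corner-x+y (285.625, 162.5)
```

View pics/w3d.png

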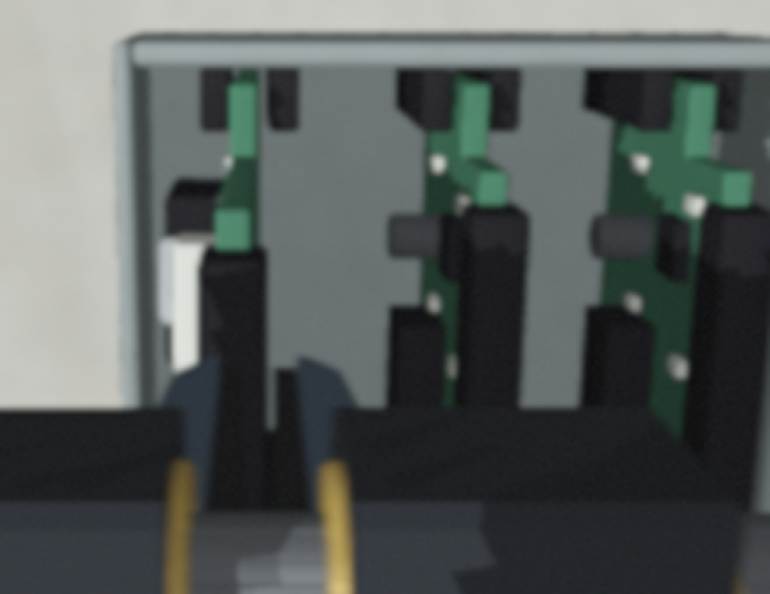

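Emit:
{"op": "play_rows", "data": {
  "increments": [
    [4,[-0.25,0,0],[0,-0.007,0]],
    [4,[0,0,0],[0,0,0]],
    [4,[0,0,0],[0,0,0]],
    [4,[0,0,0],[0,0,0]],
    [4,[0,0,0],[0,0,0]]
  ]
}}

```text
time_s: 7.0
ee_pos: [0.504, -0.2545, 0.1135]
eef_rot: [0.994, -0.105, -0.0, 0.001]
force: [-0.0, 0.1, 0.4]
finger_gap: 0.0377
```

Run:
```python
from h import *
st()
im=snap('side','s5.png').astype(int)
w=snap('wrist','w5.png').astype(int)
# finger = bluish dark: print per column lowest bluish-dark row
r,g,b=im[...,0],im[...,1],im[...,2]
m=(b-r>10)&(b<120)
for c in range(346,390):
    rows=np.nonzero(m[185:235,c])[0]; print(c,(rows.max()+185, len(rows)) if len(rows) else None,end='; ')
print()
s=env.state(); Rc=R.from_quat(s['eef_rot'])
for dx in(-.027,.027):
    for dy in(-.016,.016): print(dx,dy,proj('side',s['ee_pos']+Rc.apply([dx,dy,0])).round(1))
# wrist rim width: rows 158-166
for row in (162,164,166): print(row,w[row,270:300].sum(1)//3, w[row,465:500].sum(1)//3)
```

```text
7.0 pos [ 0.504  -0.2545  0.1135] gap 0.0377 F [-0.   0.1  0.4] j [-0.51  0.26  2.04 -0.    0.83 -0.29]
[[0.978, -0.21, -0.001], [-0.21, -0.978, -0.003], [0.0, 0.003, -1.0]]
346 None; 347 None; 348 None; 349 None; 350 None; 351 None; 352 (np.int64(187), 2); 353 (np.int64(234), 15); 354 (np.int64(211), 27); 355 (np.int64(234), 28); 356 (np.int64(234), 15); 357 (np.int64(195), 10); 358 (np.int64(191), 7); 359 (np.int64(199), 9); 360 (np.int64(234), 9); 361 (np.int64(234), 10); 362 (np.int64(234), 10); 363 (np.int64(232), 7); 364 (np.int64(231), 6); 365 (np.int64(230), 6); 366 (np.int64(229), 5); 367 (np.int64(229), 7); 368 (np.int64(229), 8); 369 (np.int64(229), 8); 370 (np.int64(228), 9); 371 (np.int64(229), 12); 372 (np.int64(222), 18); 373 (np.int64(216), 27); 374 (np.int64(215), 27); 375 (np.int64(214), 26); 376 (np.int64(214), 26); 377 (np.int64(213), 24); 378 (np.int64(211), 19); 379 (np.int64(199), 8); 380 (np.int64(192), 4); 381 None; 382 (np.int64(187), 2); 383 None; 384 None; 385 None; 386 None; 387 None; 388 None; 389 (np.int64(186), 2); 
-0.027 -0.016 [373.2 229.6]
-0.027 0
[... 181 characters left out ...]
 127 129 129 128] [118 118 118 118 119 120 121 124 126 127 129 132 135 135 137 140 145 151
 154 156 160 166 171 175 179 183 187 192 197 200 201 200 200 199 199]
164 [203 203 202 202 202 202 201 202 201 201 201 201 202 202 203 202 196 185
 176 170 156 138 138 158 169 171 171 170 171 171] [166 166 166 165 165 165 165 164 165 165 164 164 164 164 164 165 165 166
 166 164 160 156 161 166 164 155 148 153 170 187 191 186 177 172 174]
166 [202 203 202 202 202 202 201 201 201 201 201 201 201 202 203 201 193 182
 176 173 160 142 145 165 174 174 173 174 173 174] [171 170 171 170 171 170 169 170 170 170 170 170 169 170 170 170 170 172
 171 170 165 159 165 171 167 154 141 141 147 150 150 148 145 144 146]
```

Emit:
{"op": "play_rows", "data": {
  "increments": [
    [3.8,[0,0,1],[0,0,0]],
    [3.8,[0,0,1],[0,0,0]],
    [3.8,[0,0,0],[0,0,0]]
  ]
}}

```text
time_s: 7.4
ee_pos: [0.5039, -0.2545, 0.0916]
eef_rot: [0.994, -0.105, -0.0, 0.001]
force: [-0.1, -0.3, 0.1]
finger_gap: 0.0381
```

Run:
```python
from h import *
st()
im=snap('side','s6.png').astype(int)
r,g,b=im[...,0],im[...,1],im[...,2]
m=(b-r>10)&(b<120)
for c in range(371,381):
    rows=np.nonzero(m[185:235,c])[0]; print(c,(rows.max()+185, len(rows)) if len(rows) else None,end='; ')
s=env.state(); Rc=R.from_quat(s['eef_rot'])
for dy in(-.016,.016): print(dy,proj('side',s['ee_pos']+Rc.apply([-.027,dy,0])).round(1),proj('side',s['ee_pos']+Rc.apply([-.027,dy,-.03])).round(1))
```

```text
7.4 pos [ 0.5039 -0.2545  0.0916] gap 0.0381 F [-0.1 -0.3  0.1] j [-0.51  0.3   2.05 -0.    0.79 -0.29]
[[0.978, -0.21, -0.0], [-0.21, -0.978, -0.003], [0.0, 0.003, -1.0]]
371 (np.int64(226), 11); 372 (np.int64(225), 20); 373 (np.int64(224), 27); 374 (np.int64(223), 26); 375 (np.int64(223), 27); 376 (np.int64(222), 25); 377 (np.int64(221), 24); 378 (np.int64(219), 20); 379 (np.int64(209), 7); 380 (np.int64(199), 3); -0.016 [373.  237.4] [373.2 226.4]
0.016 [378. 233.] [378.3 222.1]
```

Emit:
{"op": "play_rows", "data": {
  "increments": [
    [3.8,[0,0,1.1],[0,0,0]],
    [3.8,[0,0,0],[0,0,0]],
    [0,[0,0,0],[0,0,0]],
    [0,[0,0,0],[0,0,0]],
    [0,[0,0,0],[0,0,0]],
    [0,[0,0,0],[0,0,0]],
    [0,[0,0,0],[0,0,0]]
  ]
}}

```text
time_s: 8.15
ee_pos: [0.5043, -0.2548, 0.0803]
eef_rot: [0.994, -0.105, 0.0, 0.002]
force: [0.1, 0.3, -1.8]
finger_gap: 0.0097
```

Emit:
{"op": "play_rows", "data": {
  "increments": [
    [0,[0,0,-0.6],[0,0,0]],
    [0,[0,0,-1],[0,0,0]],
    [0,[0,0,-1.5],[0,0,0]],
    [0,[0,0,-1.5],[0,0,0]],
    [0,[0,0,-1.5],[0,0,0]],
    [0,[0,0,-2],[0,0,0]],
    [0,[0,0,-2],[0,0,0]],
    [0,[0,0,-2],[0,0,0]],
    [0,[0,0,-2],[0,0,0]],
    [0,[0,0,-1],[0,0,0]]
  ]
}}

```text
time_s: 9.15
ee_pos: [0.5035, -0.2539, 0.2469]
eef_rot: [0.994, -0.105, 0.001, 0.002]
force: [0.4, -0.1, -2.1]
finger_gap: 0.0096
```

Run:
```python
from h import *
st()
im=snap('side','s7.png'); hsv=cv2.cvtColor(im,cv2.COLOR_RGB2HSV)
m=cv2.inRange(hsv,(60,80,30),(90,255,255)); m[:,430:]=0; m[:100]=0
n,l,s,c=cv2.connectedComponentsWithStats(m); print([(s[i].tolist()) for i in range(1,n) if s[i,4]>40])
e=env.state(); Rc=R.from_quat(e['eef_rot'])
for dz in (-.0477+.018-.0,.0703): 
  for dy in(-.05,.05): print(proj('side',e['ee_pos']+Rc.apply([0,dy,dz])).round(1))
```

```text
9.15 pos [ 0.5035 -0.2539  0.2469] gap 0.0096 F [ 0.4 -0.1 -2.1] j [-0.51  0.09  1.97 -0.    1.08 -0.29]
[[0.978, -0.21, 0.002], [-0.21, -0.978, -0.005], [0.003, 0.004, -1.0]]
[[361, 160, 12, 21, 88], [359, 183, 15, 24, 155], [327, 230, 33, 20, 286]]
[358.4 168.2]
[375.2 158. ]
[357.9 208.1]
[374.2 195.9]
```

```bash
cat >> h.py <<'E'
S=np.array([.5096,.1985,0]); SY=-11.2
def tgt(bx,by,bz,tilt,off=.0703):
    Rb=R.from_euler('ZY',[np.radians(SY),tilt]); Rt=Rb*R.from_matrix(np.diag([1,-1,-1.]))
    Rs=R.from_euler('Z',np.radians(SY)); p=S+Rs.apply([bx,by,bz])-Rt.apply([0,0,off]); return p,Rt
E
python3 - <<'E'
from h import *
p,Rt=tgt(-.006,0,.13,.235); print(p); print(delta(p,Rt))
E
```

```text
[0.51977139 0.19648601 0.19836776]
(array([ -7.92, -44.42,   4.71]), array([ 0.003, -0.24 , -0.016]))
```

Emit:
{"op": "play_rows", "data": {
  "increments": [
    [0,[-0.4,-2,0],[0,0,0]],
    [0,[-0.7,-3.5,0],[0,0,0]],
    [0,[-0.8,-4,0],[0,0,0]],
    [0,[-0.8,-4,0],[0,0,0]],
    [0,[-0.8,-4,0],[0,0,0]],
    [0,[-0.8,-4,0],[0,0,0]],
    [0,[-0.8,-4,0],[0,0,0]],
    [0,[-0.8,-4,0],[0,0,0]],
    [0,[-0.8,-4,0],[0,0,0]],
    [0,[-0.5,-3,0],[0,0,0]]
  ]
}}

```text
time_s: 10.2
ee_pos: [0.5067, 0.1282, 0.2447]
eef_rot: [0.994, -0.108, 0.001, 0.003]
force: [0.6, -0.9, -2.1]
finger_gap: 0.0098
```

Run:
```python
from h import *
st(); p,Rt=tgt(-.006,0,.13,.235); print(delta(p,Rt))
```

```text
10.2 pos [0.5067 0.1282 0.2447] gap 0.0098 F [ 0.6 -0.9 -2.1] j [ 0.21  0.02  2.05 -0.01  1.07  0.43]
[[0.977, -0.215, 0.002], [-0.215, -0.976, -0.007], [0.003, 0.006, -1.0]]
(array([-0.21, -6.98,  4.59]), array([ 0.004, -0.238, -0.022]))
```

Emit:
{"op": "play_rows", "data": {
  "increments": [
    [0,[-0.1,-3,0.5],[0.004,-0.04,-0.01]],
    [0,[0,-2.5,0.5],[0,-0.05,-0.01]],
    [0,[0,-1,0.5],[0,-0.05,0]],
    [0,[0,-0.4,0.5],[0,-0.05,0]],
    [0,[0,0,0.5],[0,-0.05,0]],
    [0,[0,0,0],[0,0,0]],
    [0,[0,0,0],[0,0,0]]
  ]
}}

```text
time_s: 10.9
ee_pos: [0.5147, 0.2033, 0.2166]
eef_rot: [0.988, -0.094, -0.123, -0.01]
force: [-0.2, -0.2, -1.5]
finger_gap: 0.0095
```

Run:
```python
from h import *
st(); p,Rt=tgt(-.006,0,.13,.235); print(delta(p,Rt))
e=env.state(); Rc=R.from_quat(e['eef_rot']); print('tilt',Rc.as_matrix()[:,2])
for n in ('side','top'):
    im=snap(n,n+'8.png'); hsv=cv2.cvtColor(im,cv2.COLOR_RGB2HSV)
    m=cv2.inRange(hsv,(55,70,25),(90,255,255))
    q=proj(n,e['ee_pos']).astype(int); a,b=max(q[1]-80,0),q[1]+110; mm=np.zeros_like(m); mm[a:b,max(q[0]-80,0):q[0]+80]=m[a:b,max(q[0]-80,0):q[0]+80]
    k,l,s,c=cv2.connectedComponentsWithStats(mm); print(n,q,[s[i].tolist() for i in range(1,k) if s[i,4]>40])
    for nm,v in (('bl+y',[0,-.05,.0703]),('bl-y',[0,.05,.0703]),('sh+y',[0,-.05,.0163]),('top+y',[0,-.036,-.0547]),('top-y',[0,.036,-.0547])): print(nm,proj(n,e['ee_pos']+Rc.apply(v)).round(1))
a=cv2.imread('pics/side8.png'); q=proj('side',e['ee_pos']).astype(int); t=cv2.imread('pics/top8.png'); u=proj('top',e['ee_pos']).astype(int)
x0,y0=q[0]-66,q[1]-75; x1,y1=u[0]-66,u[1]-75; print(x0,y0,x1,y1)
can=np.hstack([a[y0:y0+200,x0:x0+133],t[y1:y1+200,x1:x1+133]]); cv2.imwrite('pics/c8.png',cv2.resize(can,None,fx=3,fy=3,interpolation=cv2.INTER_CUBIC))
```

```text
10.9 pos [0.5147 0.2033 0.2166] gap 0.0095 F [-0.2 -0.2 -1.5] j [0.28 0.22 1.89 0.11 1.25 0.42]
[[0.952, -0.189, -0.242], [-0.184, -0.982, 0.043], [-0.246, 0.003, -0.969]]
(array([1.05, 0.57, 1.62]), array([0.005, 0.013, 0.005]))
tilt [-0.24194004  0.04312301 -0.96933246]
side [307 263] [[327, 230, 33, 21, 320], [291, 243, 38, 69, 973]]
bl+y [303.5 312. ]
bl-y [328.9 287.5]
sh+y [295.8 283.9]
top+y [289.4 242.4]
top-y [309.3 227.8]
top [188 263] [[117, 220, 19, 15, 61], [192, 260, 28, 19, 157], [175, 273, 17, 12, 43]]
bl+y [171.9 269. ]
bl-y [220.5 278.5]
sh+y [164.7 261.4]
top+y [161.6 251.5]
top-y [201.2 259.2]
241 188 122 188
```

Run:
```python
from h import *
for bz in (.06,.03,.012):
    p,Rt=tgt(-.007,0,bz,.24); print(bz,delta(p,Rt))
```

```text
0.06 (array([2.73, 0.54, 8.46]), array([0.004, 0.008, 0.005]))
0.03 (array([ 3.47,  0.53, 11.36]), array([0.004, 0.008, 0.005]))
0.012 (array([ 3.91,  0.53, 13.11]), array([0.004, 0.008, 0.005]))
```

Emit:
{"op": "play_rows", "data": {
  "increments": [
    [0,[0.7,0.3,1.7],[0.004,0.008,0.005]],
    [0,[0.6,0.2,1.7],[0,0,0]],
    [0,[0.5,0,1.7],[0,0,0]],
    [0,[0.5,0,1.7],[0,0,0]],
    [0,[0.5,0,1.6],[0,0,0]],
    [0,[0.4,0,1.5],[0,0,0]],
    [0,[0,0,0],[0,0,0]],
    [0,[0,0,0],[0,0,0]]
  ]
}}

```text
time_s: 11.8
ee_pos: [0.5224, 0.1966, 0.1132]
eef_rot: [0.989, -0.097, -0.113, -0.012]
force: [-0.1, 0.2, -1.8]
finger_gap: 0.0098
```

Run:
```python
from h import *
st()
for bz in (.03,.012):
    p,Rt=tgt(-.007,0,bz,.24); print(bz,delta(p,Rt))
e=env.state(); Rc=R.from_quat(e['eef_rot']); b=e['ee_pos']+Rc.apply([0,0,.0703]); print('board origin in stand',R.from_euler('Z',np.radians(-SY)).apply(b-S))
for n in ('side',):
    im=snap(n,n+'9.png'); hsv=cv2.cvtColor(im,cv2.COLOR_RGB2HSV)
    m=cv2.inRange(hsv,(55,70,25),(90,255,255)); mm=np.zeros_like(m); mm[220:400,250:350]=m[220:400,250:350]
    k,l,s,c=cv2.connectedComponentsWithStats(mm); print([s[i].tolist() for i in range(1,k) if s[i,4]>40])
    for nm,v in (('bl+y',[0,-.05,.0703]),('bl-y',[0,.05,.0703]),('sh+y',[0,-.05,.0163]),('top+y',[0,-.036,-.0547])): print(nm,proj(n,e['ee_pos']+Rc.apply(v)).round(1))
    for y in(.05,-.05): print('foot',proj(n,S+R.from_euler('Z',np.radians(SY)).apply([0,y,.01])),'lip',proj(n,S+R.from_euler('Z',np.radians(SY)).apply([-.028,y,.02])))
```

```text
11.8 pos [0.5224 0.1966 0.1132] gap 0.0098 F [-0.1  0.2 -1.8] j [0.26 0.35 1.94 0.12 1.06 0.39]
[[0.956, -0.194, -0.222], [-0.189, -0.981, 0.046], [-0.226, -0.002, -0.974]]
0.03 (array([0.02, 0.07, 1.52]), array([-0.002, -0.012,  0.   ]))
0.012 (array([0.43, 0.08, 3.28]), array([-0.002, -0.012,  0.   ]))
board origin in stand [-0.00297406  0.00084221  0.04469815]
[[339, 230, 11, 21, 118], [290, 292, 36, 66, 877]]
bl+y [301.4 358.7]
bl-y [326.  332.2]
sh+y [294.6 332.6]
top+y [289.3 293.5]
foot [300.76502673 373.64706976] lip [313.948471   373.21014829]
foot [325.11945819 346.39356184] lip [337.69790249 345.60185091]
```

Emit:
{"op": "play_rows", "data": {
  "increments": [
    [0,[0,0.1,1],[0,-0.012,0]],
    [0,[0.1,0,1],[0,0,0]],
    [0,[0.2,0,0.7],[0,0,0]],
    [0,[0,0,0],[0,0,0]]
  ]
}}

```text
time_s: 12.25
ee_pos: [0.5193, 0.1966, 0.0853]
eef_rot: [0.988, -0.097, -0.119, -0.013]
force: [0.2, -0.4, -1.0]
finger_gap: 0.0096
```

```bash
cat > chk.py <<'E'
from h import *
st()
p,Rt=tgt(-.007,0,.012,.24); print(delta(p,Rt))
e=env.state(); Rc=R.from_quat(e['eef_rot']); b=e['ee_pos']+Rc.apply([0,0,.0703]); print('board origin in stand',R.from_euler('Z',np.radians(-SY)).apply(b-S))
im=snap('side','sidec.png'); hsv=cv2.cvtColor(im,cv2.COLOR_RGB2HSV)
m=cv2.inRange(hsv,(55,70,25),(90,255,255)); mm=np.zeros_like(m); mm[220:400,250:350]=m[220:400,250:350]
k,l,s,c=cv2.connectedComponentsWithStats(mm); print([s[i].tolist() for i in range(1,k) if s[i,4]>40])
for nm,v in (('bl+y',[0,-.05,.0703]),('bl-y',[0,.05,.0703])): print(nm,proj('side',e['ee_pos']+Rc.apply(v)).round(1))
E
python3 chk.py
```

```text
12.25 pos [0.5193 0.1966 0.0853] gap 0.0096 F [ 0.2 -0.4 -1. ] j [0.26 0.39 1.95 0.13 1.02 0.38]
[[0.953, -0.194, -0.232], [-0.188, -0.981, 0.049], [-0.237, -0.003, -0.972]]
(array([0.1 , 0.  , 0.49]), array([-0.003, -0.001,  0.001]))
board origin in stand [-0.0067351   0.00026649  0.01701597]
[[330, 230, 20, 20, 179], [306, 305, 11, 12, 61], [293, 310, 35, 61, 743]]
bl+y [303.8 371.5]
bl-y [328.  344.4]
```

Emit:
{"op": "play_rows", "data": {
  "increments": [
    [0,[0.08,0,0.3],[0,0,0]],
    [0,[0,0,0],[0,0,0]],
    [0,[0.05,0,0.2],[0,0,0]],
    [0,[0,0,0],[0,0,0]]
  ]
}}

```text
time_s: 12.7
ee_pos: [0.5202, 0.1969, 0.0807]
eef_rot: [0.988, -0.097, -0.118, -0.014]
force: [-0.7, -0.3, -1.0]
finger_gap: 0.01
```

Emit:
{"op": "play_rows", "data": {
  "increments": [
    [0,[0.04,0,0.15],[0,0,0]],
    [0,[0,0,0],[0,0,0]]
  ]
}}

```text
time_s: 12.9
ee_pos: [0.5204, 0.1969, 0.0793]
eef_rot: [0.988, -0.097, -0.118, -0.014]
force: [1.0, -0.3, -2.1]
finger_gap: 0.0099
```

Emit:
{"op": "play_rows", "data": {
  "increments": [
    [0,[0.04,0,0.15],[0,0,0]],
    [0,[0,0,0],[0,0,0]]
  ]
}}

```text
time_s: 13.1
ee_pos: [0.5216, 0.1973, 0.0789]
eef_rot: [0.988, -0.097, -0.117, -0.014]
force: [-0.4, -1.0, -0.4]
finger_gap: 0.0099
```

Emit:
{"op": "play_rows", "data": {
  "increments": [
    [0,[0.03,0,0.2],[0,0,0]],
    [0,[0,0,0],[0,0,0]]
  ]
}}

```text
time_s: 13.3
ee_pos: [0.5232, 0.1978, 0.0786]
eef_rot: [0.988, -0.097, -0.116, -0.015]
force: [-1.4, -0.2, 0.0]
finger_gap: 0.0098
```

Emit:
{"op": "play_rows", "data": {
  "increments": [
    [0,[0.03,0,0.2],[0,0,0]],
    [0,[0,0,0],[0,0,0]]
  ]
}}

```text
time_s: 13.5
ee_pos: [0.5249, 0.1982, 0.0785]
eef_rot: [0.989, -0.097, -0.114, -0.015]
force: [-2.8, -0.1, -1.1]
finger_gap: 0.0095
```

```bash
python3 chk.py
```

```text
13.5 pos [0.5249 0.1982 0.0785] gap 0.0095 F [-2.8 -0.1 -1.1] j [0.26 0.41 1.94 0.13 1.   0.38]
[[0.955, -0.194, -0.223], [-0.188, -0.981, 0.052], [-0.229, -0.008, -0.973]]
(array([-0.56,  0.27, -0.06]), array([-0.008, -0.009,  0.002]))
board origin in stand [-0.00105297  0.00324689  0.01002556]
[[329, 229, 21, 22, 216], [290, 307, 36, 67, 835]]
bl+y [300.4 374.6]
bl-y [324.9 347.5]
```

Emit:
{"op": "play_rows", "data": {
  "increments": [
    [1.3,[0,0,0],[0,0,0]],
    [1.6,[0,0,0],[0,0,0]],
    [2,[0,0,0],[0,0,0]],
    [2.6,[0,0,0],[0,0,0]],
    [3,[0,0,0],[0,0,0]],
    [3.5,[0,0,0],[0,0,0]],
    [3.5,[0,0,0],[0,0,0]]
  ]
}}

```text
time_s: 14.25
ee_pos: [0.5243, 0.1982, 0.0774]
eef_rot: [0.989, -0.097, -0.115, -0.015]
force: [-0.6, -0.9, 0.0]
finger_gap: 0.0352
```

```bash
python3 chk.py
```

```text
14.25 pos [0.5243 0.1982 0.0774] gap 0.0352 F [-0.6 -0.9  0. ] j [0.26 0.41 1.94 0.13 1.   0.38]
[[0.955, -0.195, -0.223], [-0.188, -0.981, 0.052], [-0.229, -0.008, -0.973]]
(array([-0.53,  0.25, -0.17]), array([-0.008, -0.009,  0.002]))
board origin in stand [-0.00167335  0.00309083  0.00900811]
[[328, 229, 22, 22, 229], [288, 308, 38, 66, 851]]
bl+y [300.7 375.1]
bl-y [325.2 348. ]
```

Released; the board stays put. Retreat along the tool axis.

Emit:
{"op": "play_rows", "data": {
  "increments": [
    [3.5,[0,0,-1],[0,0,0]],
    [3.5,[0,0,-2],[0,0,0]],
    [3.5,[0,0,-3],[0,0,0]],
    [3.5,[0,0,-4],[0,0,0]],
    [3.5,[0,0,-5],[0,0,0]],
    [3.5,[0,0,-5],[0,0,0]],
    [3.5,[0,0,-5],[0,0,0]],
    [3.5,[0,0,0],[0,0,0]],
    [3.5,[0,0,0],[0,0,0]]
  ]
}}

```text
time_s: 15.2
ee_pos: [0.5811, 0.1841, 0.332]
eef_rot: [0.989, -0.097, -0.114, -0.015]
force: [-0.4, -0.7, -1.3]
finger_gap: 0.0347
```

```bash
python3 chk.py
python3 - <<'E'
from h import *
Rs=R.from_euler('Z',np.radians(SY))
for y in(.05,-.05): print('pred bottom edge',proj('side',S+Rs.apply([-.0026,y,.0105])).round(1))
for y in(.036,-.036): print('pred top edge 15deg',proj('side',S+Rs.apply([-.0026+.125*np.sin(.262),y,.0105+.125*np.cos(.262)])).round(1))
a=cv2.imread('pics/sidec.png'); im=snap('top','tf.png'); t=cv2.imread('pics/tf.png')
c=im[296:318,446:480].max(2)<60; ys,xs=np.nonzero(c); print('knob top',xs.mean()+446,ys.mean()+296)
A=cv2.resize(a[280:400,260:360],(400,480)); B=cv2.resize(a[190:270,310:420],(400,291)); C=cv2.resize(t[205:320,380:480],(400,309))[:309]
can=np.zeros((600,800,3),np.uint8); can[:480,:400]=A; can[:291,400:]=B; can[291:,400:]=C
cv2.imwrite('pics/final.png',can)
E
```

```text
15.2 pos [0.5811 0.1841 0.332 ] gap 0.0347 F [-0.4 -0.7 -1.3] j [0.22 0.2  1.7  0.1  1.45 0.39]
[[0.955, -0.195, -0.222], [-0.188, -0.981, 0.052], [-0.228, -0.007, -0.974]]
(array([-0.41,  0.17, 25.95]), array([-0.007, -0.01 ,  0.001]))
board origin in stand [0.05687546 0.0002901  0.26358718]
[[327, 229, 23, 21, 234], [289, 299, 37, 75, 966]]
bl+y [267.1 243.2]
bl-y [296.  224.2]
pred bottom edge [302.  373.8]
pred bottom edge [326.3 346.5]
pred top edge 15deg [288.1 310. ]
pred top edge 15deg [307.1 292.9]
knob top 468.5773195876289 307.8144329896907
```

View pics/final.png

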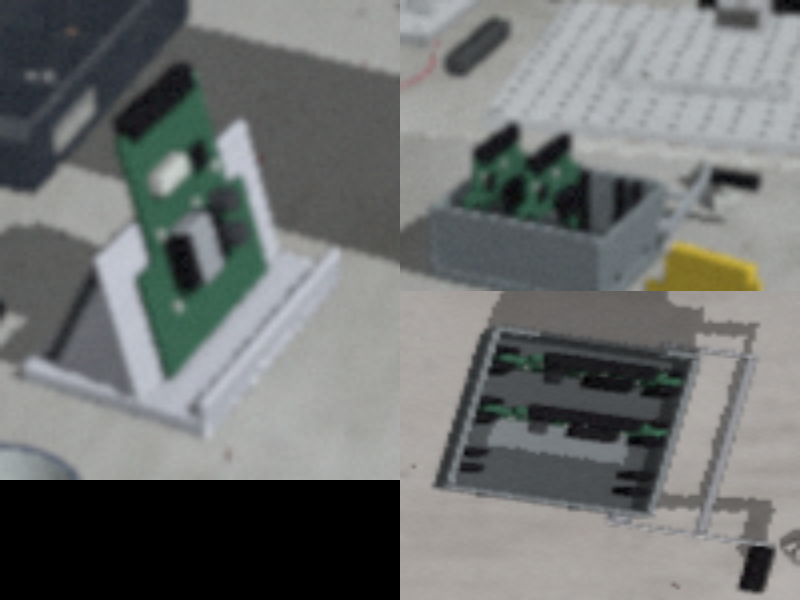

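The board leans on the plate with its components facing out, its lower +y corner at about (301, 374) against (302, 374) predicted. Both short boards are seated and the bail is open.

```bash
python3 -c "
from workcell import env
print(env.job_done())"
```

```text
the job is handed in; nothing more can be done
None
```

The job is done and handed in at about 15 s. No verdict was reported, so success rests on my own last checks.

**What I did:** I pushed the bail open and gripped the tall board by its rail. I then drew it straight up, carried it to the stand, set it on the ledge leaning against the plate, and backed the gripper away.

**Last checks, from the final pictures:**
- **Tall board:** its lower corner is within about 1 px of where it should sit on the ledge, and its component side faces away from the plate. From the arm's pose just before it backed away, it is about 3 mm from the middle, its lower edge is at ledge height, and it leans about 0.23 rad.
- **Bail:** the knob is where it would be at the 1.4 rad end stop, from the top camera at the end and from both cameras just after it opened.
- **Short boards:** both are still in their slots.
- **Gripper:** it is well clear of everything.

**What disagreed:** the side camera showed the fingertips about 30 mm higher than the reported tool position. Because of that, my first grasp closed above the rail without touching anything. I lowered the gripper by what the camera showed, and the second grasp stopped at 9.7 mm on the 10 mm rail. The held board then matched its predicted position to about 1 px. I did not find the cause of the offset.

At touchdown the wrist force barely changed, about 3 N against 1–2 N of noise. I judged contact mainly from the tool no longer moving down.

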